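# Present the first relay at the rim of a tipping feed tube

### The arm

A 6-joint arm with a two-finger parallel gripper is mounted at the origin on a cart in front of the work surface, level with it; the furniture and walls round the work are solid. World frame = base frame: x ahead of the robot, y to its left, z up, the work surface at z = 0. Lengths are in m, angles in rad, forces in N, time in s.
With the tool pointing down it reaches from about 0.35 to 0.775 m from the base axis. Payload 5.5 kg.
Tool frame: the origin (TCP) lies midway between the tips of the shut fingers; the grasp point (between the pads) lies 19 mm behind it; z points along the fingers, y is the line along which they close (so a half turn about z gives the same grasp; the last joint's range is limited). The gripper opens to 85 mm and grips with 20 to 120 N. Pads are 22 mm wide; open, the fingers measure 114 mm over their backs; the gripper's body (76 mm by 85 mm) begins 54 mm behind the grasp point. The pads swing forward as they close: fully open they stand 13 mm farther back than shut.
Start: joints at [-1.468, 0.313, 0.046, 1.304, 0, 1.431], TCP at [0.138, -0.558, 0.231] pointing down, gripper open.
Joint ranges: [-2.76, 2.76], [-0.86, 1.69], [-1.03, 1.26], [-2.2, 2.34], [-1.47, 1.5], [-3.14, 3.14]. Speed limits (rad/s): [2.57, 2.57, 3.14, 3.14, 3.14, 3.14].

### API

Orientations are given as a unit quaternion [w, x, y, z].
In Python, from workcell import telemetry, imaging, env gives the robot as it stands. The module is installed in compiled form; this text tells all that it offers.
- The arm moves only by the tool step_arm, never from a script. Its argument "moves" is a list of rows, each a list of 3 entries, a list of its own where there are three numbers: the shift along the tool's x, y, z in mm, then the turn, a rotation vector about the tool's x, y, z in rad, then the finger opening in mm, from 0 to 85.4. A call has 1 to 8 rows; each row is the pose to reach, as a shift and turn from the pose commanded when the call began, along the tool's axes at that moment; what a row does not reach only later rows make up. A row lasts 1/12 s, in which the tool goes at most 41.7 mm and 7.16 degrees, less where a joint would pass 70% of its speed; a pose out of reach is approached as far as the arm can. A call with a gripper value outside its range is refused whole. The fingers move at their own pace and stop on an object; "grip_force" is the grip in N (left out, the last holds). Time passes only in rows, so rows that repeat a pose let the fingers close. It gives the time, the measured TCP pose, the force, the opening and the grip force at its end, in the units of the state.
- telemetry.get_state(): the state, without advancing time (a new reading comes with each control period).
- imaging.read_camera(name): name is "side" or "top" or "wrist"; returns the picture (400x640x3 uint8, red, green, blue); there is no depth.
- imaging.camera_params(name): a dict with "camera_matrix" (3x3 intrinsics, pixels), "pose" (4x4, takes a point from camera to world coordinates). Camera axes: x right, y up, looking along -z (the intrinsics and any distortion apply to the point x, -y, -z); pixel columns grow to the right and rows downward; lengths in m; the calibration is good to about 2 mm. A picture is of the moment at which its call begins: read the wrist's pose just before it. camera_params takes no time and is no camera call; for the wrist camera it gives the pose at the moment of the call.
- env.hand_in(): hands the job in; it is judged then, once.
The state is a dict: "clock": time; "joint_pos": joint angles; "qvel": joint speeds; "tau": joint torques, N m; "tcp_pos": TCP position; "orientation": TCP orientation; "wrist_force": force on the tool from outside, world axes, zero at the start; "ft_torque": the same for the moment, N m; "finger_gap": finger opening in m; "grip_force": force on a finger pad.
Only numpy, scipy, OpenCV 4.12 (cv2) and the standard library are available. Lean on these libraries where they do the work, as an engineer would, in place of code of your own. Each camera call takes 0.05 s, during which the arm holds its last target. There are 200 camera calls.

### The job

Bring the empty steel dish under the mouth of the curved feed tube, to catch anything that drops. Then tip the tube little by little with its lever until the first relay just pokes out over the rim, by a few millimetres and less than half its length, and leave it like that, ready to be picked, with no relay fallen out. Do not touch the relays, and leave the other things on the worktop where they are.

Things in the scene. Friction and masses are not known exactly. Their poses are not given: they have to be found in the camera images.
- tube (a joint): tilt of the feed tube, rad: 0 at the start (rear on its post), grows as the mouth goes down, up to 0.95. The stiff hinge (0.35 N m, plus up to 0.15 N m of weight) stays where it is left. Relays start to slide at 0.2 to 0.4 rad, depending on friction, creep 30 mm at first, then 1 to 3 mm per 0.01 rad, and hop some 5 mm as the nose passes the rim, about 0.3 rad after the start
- knob (a point): centre of the black ball knob, 18 mm across, on top of the tipping lever: steel rod, 8 mm thick, 105 mm from the level hinge axis (62 mm above the worktop) to the knob's centre. The lever stands beside the tube, 40 mm from its centre line, leans 0.3 rad back (away from the mouth) at tilt 0, and is pushed towards the mouth to tip the tube
- rim (a point): middle of the channel floor at the mouth of the feed tube: open aluminium channel, 14 mm wide inside, walls 6 mm high, rear closed; 85 mm straight, level at tilt 0, then curving up (radius 125 mm) to 0.54 rad at the mouth. 82 mm above the worktop at the start, 66 mm at tilt 0.6. x points out of the mouth along the channel, y across to the lever's side, z up out of the floor; turns with the tube
- relay1_c (a point): centre of the first relay, the one nearest the mouth: black block, 13 mm high, 15 g, thin pins on top, with a foot 22 mm long (along the channel), 12 mm wide and 4 mm high. The nose of its foot is flush with the rim when its x in the rim's axes is -11 mm; at 0 it is half out and topples off
- relay2_c (a point): centre of the second relay, alike, behind the first
- relay3_c (a point): centre of the third relay, alike, at the rear
- drop_point (a point): point on the worktop where a relay leaving the mouth would land, 50 mm in front of the hinge axis. x points away from the stand, the way the mouth looks (level), y to the lever's side. The grey stand is fixed; its base plate, 132 x 84 mm and 8 mm thick, ends 38 mm before this point; the rim is 28 mm before it at the start
- dish_c (a point): centre, half-way up, of the loose round steel dish: 68 mm across the top, 65 mm across the bottom, 18 mm high, wall and floor 3 mm, open at the top and empty, 120 g. It stands on the worktop
- solder_spool_c (a point): bystander, loose: solder spool lying flat, 47 mm across, 29 mm tall; centre, half-way up
- flux_tin_c (a point): bystander, loose: round paste tin, 39 mm across, 28 mm tall; centre, half-way up
- dropper_bottle_c (a point): bystander, loose: small amber dropper bottle, 26 mm across, 67 mm tall; centre, half-way up
- eraser_pad_c (a point): bystander, loose: white cleaning pad, 22 x 34 mm, 16 mm tall; centre, half-way up
- spray_bottle_c (a point): bystander, loose: clear spray bottle, 41 mm across, 116 mm tall, behind the tube. Farther back a fixed desk lamp leans over the worktop: keep the arm clear of it; centre, half-way up
There are look-alikes about, which are no part of the job. Leave any pink or turquoise look-alike of the part that bears dish_c alone.

How it is judged:
By the outcome, as a careful person would: the job done as asked, in the order asked, and still so for the second after the job is handed in, with the robot touching nothing.
It also fails if it takes over 72 s, if anything falls off the work surface, if the arm or the gripper's body presses on something with over 40 N, if the wrist force passes 120 N, or if a joint passes its speed limit or range.

## Working session

There is one attempt and no reset: what is moved stays moved. The work goes in short steps, Python scripts to look and compute and a tool call to move; the robot and the scene stay as the last step left them, time stands still between calls to the robot, and variables do not carry over. Pictures are saved under pics/ and viewed, at most 10 in all, crops included, and the job is handed in when it is done.

Besides the shell and the picture viewer there is one more tool, called after "Request:" in YAML: its name, and indented under it one key for each argument. step_arm: Moves the arm, as the interface text tells. Its arguments: {"type":"object","properties":{"moves":{"type":"array"},"grip_force":{"type":"number"}},"required":["moves"]}

```bash
mkdir -p pics; cat > h.py <<'E'
import numpy as np, cv2
from workcell import telemetry, imaging, env
from scipy.spatial.transform import Rotation as R
def snap(n,f=None):
    im=imaging.read_camera(n)
    if f: cv2.imwrite('pics/'+f,im[:,:,::-1])
    return im
def ray(n,px):
    p=imaging.camera_params(n);K=p['camera_matrix'];T=np.array(p['pose'])
    d=np.linalg.inv(K)@[px[0],px[1],1]; d=T[:3,:3]@[d[0],-d[1],-d[2]]
    return T[:3,3],d/np.linalg.norm(d)
def onz(n,px,z):
    o,d=ray(n,px); return o+d*(z-o[2])/d[2]
def tri(n1,p1,n2,p2):
    A=0;b=0;r=[ray(n1,p1),ray(n2,p2)]
    for o,d in r:
        M=np.eye(3)-np.outer(d,d);A=A+M;b=b+M@o
    x=np.linalg.solve(A,b);return x,[round(np.linalg.norm(np.cross(x-o,d))*1000,1) for o,d in r]
def proj(n,X):
    p=imaging.camera_params(n);T=np.array(p['pose']);c=T[:3,:3].T@(np.array(X)-T[:3,3])
    q=np.array(p['camera_matrix'])@[c[0],-c[1],-c[2]];return q[:2]/q[2]
def totool(dw,s=None):
    s=s or telemetry.get_state();q=s['orientation']
    return R.from_quat([q[1],q[2],q[3],q[0]]).as_matrix().T@np.array(dw)*1000
E
python3 - <<'E'
from h import *
np.set_printoptions(precision=4,suppress=True)
for n in('side','top'):
    snap(n,n+'0.png');p=imaging.camera_params(n);print(p)
s=telemetry.get_state();print(s)
E
```

```text
{'camera_matrix': array([[514.2523,   0.    , 313.0837],
       [  0.    , 514.2523, 201.3589],
       [  0.    ,   0.    ,   1.    ]]), 'pose': array([[ 0.9991, -0.0065,  0.0418,  0.5496],
       [ 0.0416,  0.3267, -0.9442, -0.8516],
       [-0.0075,  0.9451,  0.3267,  0.4875],
       [ 0.    ,  0.    ,  0.    ,  1.    ]])}
{'camera_matrix': array([[476.15  ,   0.    , 320.568 ],
       [  0.    , 476.15  , 198.0196],
       [  0.    ,   0.    ,   1.    ]]), 'pose': array([[-0.02  ,  0.9947, -0.1007,  0.4159],
       [-0.9998, -0.0207, -0.0055,  0.1913],
       [-0.0076,  0.1006,  0.9949,  1.2588],
       [ 0.    ,  0.    ,  0.    ,  1.    ]])}
{'clock': 0.1, 'joint_pos': array([-1.4676,  0.3139,  0.0451,  1.3035,  0.    ,  1.4312]), 'qvel': array([-0.0005, -0.0012,  0.0019, -0.0003,  0.0015, -0.0009]), 'tau': array([  0.0045, -48.1726,  29.9243,   0.0127,  -0.    ,   0.    ]), 'tcp_pos': array([ 0.1382, -0.5577,  0.2305]), 'orientation': array([-0.0008,  0.9926,  0.1211,  0.    ]), 'wrist_force': array([-0.8187, -0.7304, -0.2218]), 'ft_torque': array([0.0238, 0.051 , 0.0259]), 'grip_force': 0.0, 'finger_gap': 0.08519139922586458}
```

View pics/top0.png

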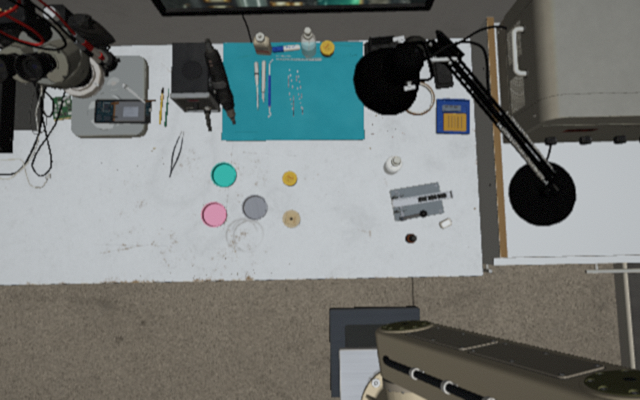

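View pics/side0.png

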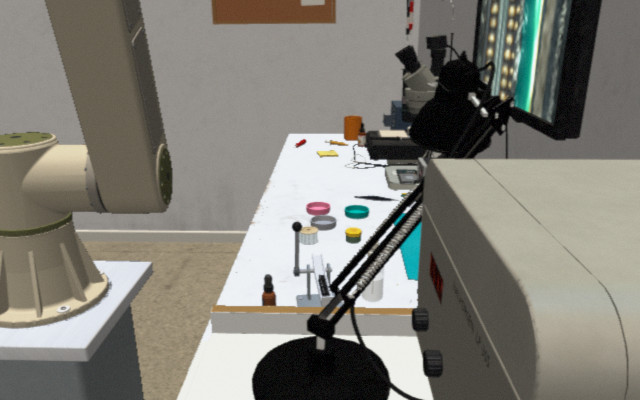

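The top view shows the grey dish at about (255,207), with pink and turquoise look-alikes at (214,214) and (224,174). The tube stand is near (420,200). In the side view the knob is at (296,227) and the dish at (323,222). I'll zoom in on both.

```bash
python3 - <<'E'
from h import *
a=cv2.imread('pics/top0.png')[150:250,370:470];b=cv2.imread('pics/side0.png')[190:315,250:390]
a=cv2.resize(a,(500,500),interpolation=cv2.INTER_CUBIC)[:, :400] if 0 else cv2.resize(a,(400,400),interpolation=cv2.INTER_CUBIC)
b=cv2.resize(b,(400,357),interpolation=cv2.INTER_CUBIC);b=cv2.copyMakeBorder(b,0,43,0,0,cv2.BORDER_CONSTANT)
cv2.imwrite('pics/z0.png',np.hstack([a,b]))
# circles in top: dish grey
t=cv2.imread('pics/top0.png')
for c,h in (((255,207),.018),((214,214),.018),((224,174),.018),((291,219),.029),((290,178),.028),((394,163),.116),((411,238),.067),((446,224),.016),((422,213),.16)):
    print(c,onz('top',c,h).round(3),onz('top',c,0).round(3))
E
```

```text
(255, 207) [0.522 0.37  0.018] [0.523 0.373 0.   ]
(214, 214) [0.505 0.478 0.018] [0.507 0.482 0.   ]
(224, 174) [0.611 0.452 0.018] [0.613 0.455 0.   ]
(291, 219) [0.488 0.276 0.029] [0.489 0.278 0.   ]
(290, 178) [0.595 0.277 0.028] [0.599 0.279 0.   ]
(394, 163) [0.613 0.018 0.116] [0.633 0.    0.   ]
(411, 238) [ 0.432 -0.025  0.067] [ 0.433 -0.037  0.   ]
(446, 224) [ 0.467 -0.127  0.016] [ 0.468 -0.131  0.   ]
(422, 213) [ 0.488 -0.036  0.16 ] [ 0.498 -0.069  0.   ]
```

View pics/z0.png

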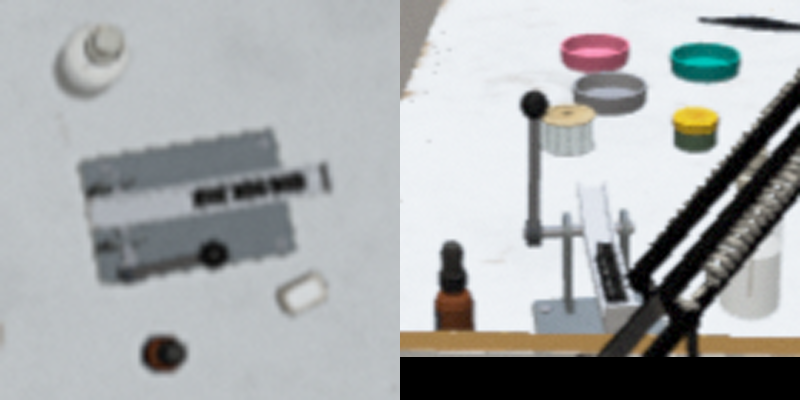

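The mouth is on the left (towards +y) and the rear on the right, with the lever on the robot's side. In the top crop the plate corners are at about (80,160), (275,128), (298,250) and (103,283), the mouth at (88,210) and the knob at (212,253). In the side crop the knob is at (135,104).

```bash
python3 - <<'E'
from h import *
np.set_printoptions(precision=4,suppress=True)
c=np.array([(80,160),(275,128),(298,250),(103,283)])/4+[370,150]
P=np.array([onz('top',q,.008) for q in c]);print(P,[np.linalg.norm(P[i]-P[i-1]) for i in range(4)])
f=(P[0]-P[1]+P[3]-P[2]);f/=np.linalg.norm(f);l=np.array([-f[1],f[0],0]);print('f',f,'l',l)
drop=P.mean(0)+f*(.066+.038);drop[2]=0;print('drop',drop)
k=tri('top',(212/4+370-.4,253/4+150-.4),'side',(135/400*140+250,104/357*125+190));print('knob',k,'f,l rel drop',(k[0]-drop)@f,(k[0]-drop)@l)
r=drop-.028*f+[0,0,.082];print('rim proj top',(proj('top',r)-[370,150])*4,'side',(proj('side',r)-[250,190])*400/140)
hs=drop-f*(.05+.105*np.sin(.3))+l*.04*np.sign((k[0]-drop)@l);hs[2]=.062+.105*np.cos(.3);print('knob exp',hs)
# dish by grey mask
t=cv2.imread('pics/top0.png');g=t[180:235,235:280].astype(int)
m=((g.max(2)<165)).astype('uint8')
n,lab,st,cen=cv2.connectedComponentsWithStats(m);i=1+st[1:,4].argmax();print(st[i],cen[i]+[235,180])
cs,_=cv2.findContours((lab==i).astype('uint8'),0,1);print(cv2.fitEllipse(cv2.convexHull(max(cs,key=len))))
d=onz('top',cen[i]+[235,180],.014);print('dish',d)
p=np.array(imaging.camera_params('wrist')['pose']);s=telemetry.get_state();q=s['orientation'];M=R.from_quat([q[1],q[2],q[3],q[0]]).as_matrix()
print('wristcam in tool',M.T@(p[:3,3]-s['tcp_pos']),M.T@p[:3,:3],imaging.camera_params('wrist')['camera_matrix'])
E
```

```text
[[ 0.5601  0.0144  0.008 ]
 [ 0.5787 -0.1151  0.008 ]
 [ 0.4976 -0.1265  0.008 ]
 [ 0.4785  0.0022  0.008 ]] [np.float64(0.08244756885249986), np.float64(0.13081629465079392), np.float64(0.08187470072593488), np.float64(0.13007965445626116)]
f [-0.1443  0.9895  0.    ] l [-0.9895 -0.1443  0.    ]
drop [0.5137 0.0467 0.    ]
knob (array([ 0.487 , -0.0374,  0.1604]), [np.float64(0.9), np.float64(0.9)]) f,l rel drop -0.07932455658085207 0.03855770349449833
rim proj top [ 91.465  213.9598] side [191.7487 184.0705]
knob exp [ 0.4858 -0.0393  0.1623]
[  7  15  26  26 530] [254.2377 207.2792]
((19.237611770629883, 27.24536895751953), (25.630817413330078, 25.82602882385254), 0.9474058151245117)
dish [0.5212 0.3728 0.014 ]
wristcam in tool [ 0.0827  0.0003 -0.143 ] [[-0.0002  0.9469  0.3214]
 [ 1.     -0.0002  0.001 ]
 [ 0.001   0.3214 -0.9469]] [[319.5173   0.     320.4681]
 [  0.     319.5173 195.7565]
 [  0.       0.       1.    ]]
```

```bash
cat >> h.py <<'E'
F=np.array([-.1443,.9895,0]);L=np.array([-.9895,-.1443,0]);DROP=np.array([.5137,.0467,0])
def plan(*wps):
    "wps: (xyz,yaw); chained from the current pose, prints tool shift mm, rotvec"
    s=telemetry.get_state();q=s['orientation'];M=R.from_quat([q[1],q[2],q[3],q[0]]);p=np.array(s['tcp_pos'])
    for X,y in wps:
        N=R.from_euler('z',y)*R.from_euler('x',np.pi)
        print((M.inv().apply(np.array(X)-p)*1000).round(1),(M.inv()*N).as_rotvec().round(3)); p=np.array(X);M=N
E
python3 - <<'E'
from h import *
d=np.array([.5212,.3728,0])
plan(([.30,-.32,.30],1.0),([.46,-.03,.32],1.76),([.50,.25,.28],2.52),(d+.032*F+[0,0,.15],3.286))
E
```

```text
[ 214.2 -192.   -69.2] [-0.001 -0.001 -0.757]
[330.5 -22.1 -20. ] [ 0.    0.   -0.76]
[267.5  91.9  40. ] [ 0.    0.   -0.76]
[ 76.5 135.2 130. ] [ 0.     0.    -0.766]
```

Request:
step_arm:
  moves:
    - [[214,-192,-69],[0,0,-0.757],24]
    - [[214,-192,-69],[0,0,-0.757],24]
    - [[214,-192,-69],[0,0,-0.757],24]
    - [[214,-192,-69],[0,0,-0.757],24]
    - [[214,-192,-69],[0,0,-0.757],24]
    - [[214,-192,-69],[0,0,-0.757],24]
    - [[214,-192,-69],[0,0,-0.757],24]
    - [[214,-192,-69],[0,0,-0.757],24]

```text
clock: 0.77
tcp_pos: [0.3022, -0.3156, 0.3022]
orientation: [0.001, 0.876, 0.482, 0.001]
wrist_force: [0.4, 0.1, -1.4]
finger_gap: 0.0239
grip_force: 0.0
```

Request:
step_arm:
  moves:
    - [[330,-22,-20],[0,0,-0.76],24]
    - [[330,-22,-20],[0,0,-0.76],24]
    - [[330,-22,-20],[0,0,-0.76],24]
    - [[330,-22,-20],[0,0,-0.76],24]
    - [[330,-22,-20],[0,0,-0.76],24]
    - [[330,-22,-20],[0,0,-0.76],24]
    - [[330,-22,-20],[0,0,-0.76],24]
    - [[330,-22,-20],[0,0,-0.76],24]

```text
clock: 1.43
tcp_pos: [0.4601, -0.0287, 0.3202]
orientation: [-0.0, 0.637, 0.771, -0.0]
wrist_force: [1.1, -1.3, -0.3]
finger_gap: 0.0241
grip_force: 0.0
```

Request:
step_arm:
  moves:
    - [[267,92,40],[0,0,-0.76],24]
    - [[267,92,40],[0,0,-0.76],24]
    - [[267,92,40],[0,0,-0.76],24]
    - [[267,92,40],[0,0,-0.76],24]
    - [[267,92,40],[0,0,-0.76],24]
    - [[267,92,40],[0,0,-0.76],24]
    - [[267,92,40],[0,0,-0.76],24]
    - [[267,92,40],[0,0,-0.76],24]

```text
clock: 2.1
tcp_pos: [0.4995, 0.2539, 0.2777]
orientation: [-0.001, 0.303, 0.953, 0.0]
wrist_force: [-1.5, -0.3, -0.4]
finger_gap: 0.0239
grip_force: 0.0
```

```bash
python3 - <<'E'
from h import *
s=telemetry.get_state();print(s['clock'],s['tcp_pos'],s['joint_pos'],s['finger_gap'])
d=np.array([.5212,.3728,0])
plan((d+.032*F+[0,0,.15],3.286))
E
```

```text
2.1 [0.49949894 0.25392239 0.27773701] [0.3260572  0.27820292 0.11099516 1.4056797  0.00182928 0.94156618] 0.02385636267806475
[ 72.6 132.9 127.9] [ 0.    -0.003 -0.76 ]
```

Request:
step_arm:
  moves:
    - [[73,133,128],[0,0,-0.76],24]
    - [[73,133,128],[0,0,-0.76],24]
    - [[73,133,128],[0,0,-0.76],24]
    - [[73,133,128],[0,0,-0.76],24]
    - [[73,133,128],[0,0,-0.76],24]
    - [[73,133,128],[0,0,-0.76],24]
    - [[73,133,128],[0,0,-0.76],24]
    - [[73,133,128],[0,0,-0.76],24]

```text
clock: 2.77
tcp_pos: [0.5178, 0.399, 0.1515]
orientation: [-0.001, -0.068, 0.998, -0.001]
wrist_force: [0.5, -0.6, 0.2]
finger_gap: 0.0238
grip_force: 0.0
```

```bash
python3 - <<'E'
from h import *
s=telemetry.get_state();print(s['clock'],s['tcp_pos'],s['orientation'])
snap('wrist','w1.png');print('exp dish px',proj('wrist',[.5212,.3728,.018]),'tcp',proj('wrist',s['tcp_pos']))
E
```

```text
2.7667 [0.5178244  0.3989557  0.15152953] [-6.03326489e-04 -6.76358406e-02  9.97709741e-01 -5.50025390e-04]
exp dish px [291.76205623 183.32700473] tcp [321.39915611 258.11143434]
```

View pics/w1.png

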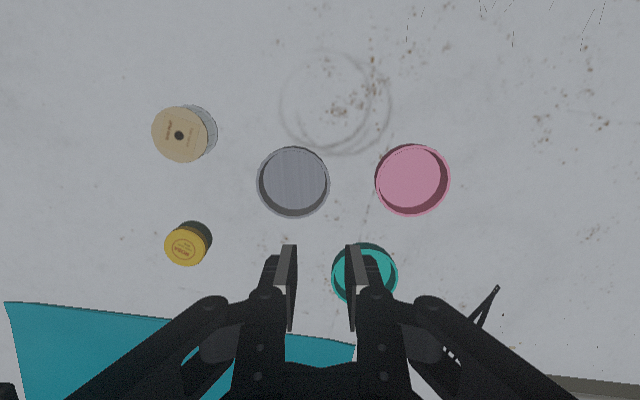

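The wrist view shows the grey dish centred at (293,182), within 1–2 px of where I predicted. The pinch point on its +y wall is free of the pink dish at (412,180).

```bash
python3 - <<'E'
from h import *
s=telemetry.get_state();print(s['clock'],s['tcp_pos'],s['orientation'])
d=onz('wrist',(293,182),.018)*[1,1,0];print(d)
plan((d+.032*F+[0,0,.008],3.286))
E
```

```text
2.8167 [0.51828546 0.39879665 0.15251615] [ 8.47612620e-05 -6.70952100e-02  9.97746565e-01 -1.36177982e-04]
[0.51980694 0.37377752 0.        ]
[  2.2   7.  144.5] [-0.    0.   -0.01]
```

Request:
step_arm:
  moves:
    - [[2,7,40],[0,0,-0.01],24]
    - [[2,7,75],[0,0,-0.01],24]
    - [[2,7,105],[0,0,-0.01],24]
    - [[2,7,125],[0,0,-0.01],24]
    - [[2,7,138],[0,0,-0.01],24]
    - [[2,7,144],[0,0,-0.01],24]
    - [[2,7,144],[0,0,-0.01],24]
    - [[2,7,144],[0,0,-0.01],24]

```text
clock: 3.48
tcp_pos: [0.5161, 0.4058, 0.0096]
orientation: [0.001, -0.073, 0.997, 0.0]
wrist_force: [0.1, 1.0, 1.0]
finger_gap: 0.0241
grip_force: 0.0
```

Request:
step_arm:
  grip_force: 40
  moves:
    - [[0,0,0],[0,0,0],0]
    - [[0,0,0],[0,0,0],0]
    - [[0,0,0],[0,0,0],0]
    - [[0,0,0],[0,0,0],0]
    - [[0,0,0],[0,0,0],0]
    - [[0,0,0],[0,0,0],0]

```text
clock: 3.98
tcp_pos: [0.5166, 0.4065, 0.0103]
orientation: [0.002, -0.074, 0.997, 0.0]
wrist_force: [1.1, -0.8, 6.1]
finger_gap: 0.0018
grip_force: 39.6
```

Request:
step_arm:
  moves:
    - [[0,0,-5],[0,0,0],0]
    - [[0,0,-15],[0,0,0],0]
    - [[0,0,-30],[0,0,0],0]
    - [[0,0,-50],[0,0,0],0]
    - [[0,0,-70],[0,0,0],0]
    - [[0,0,-80],[0,0,0],0]
    - [[0,0,-80],[0,0,0],0]

```text
clock: 4.57
tcp_pos: [0.5165, 0.4071, 0.0916]
orientation: [0.002, -0.074, 0.997, 0.001]
wrist_force: [0.5, 0.8, -1.3]
finger_gap: 0.0015
grip_force: 38.7
```

```bash
python3 - <<'E'
from h import *
s=telemetry.get_state();print(s['clock'],s['tcp_pos'],s['wrist_force'],s['finger_gap'],s['grip_force'])
a=snap('wrist')[130:330,200:440];b=snap('side')[170:270,270:390]
cv2.imwrite('pics/l1.png',np.hstack([cv2.resize(a,(480,400)),cv2.resize(b,(320,400)[0:1]+(267,)) if 0 else cv2.resize(b,(320,267),interpolation=2).repeat(1,0) if 0 else cv2.copyMakeBorder(cv2.resize(b,(320,267)),0,133,0,0,0)])[:,:,::-1])
E
```

```text
4.5667 [0.51648209 0.40708458 0.09159542] [ 0.47017919  0.77005311 -1.29032106] 0.001470087898831574 38.730637346743606
```

View pics/l1.png

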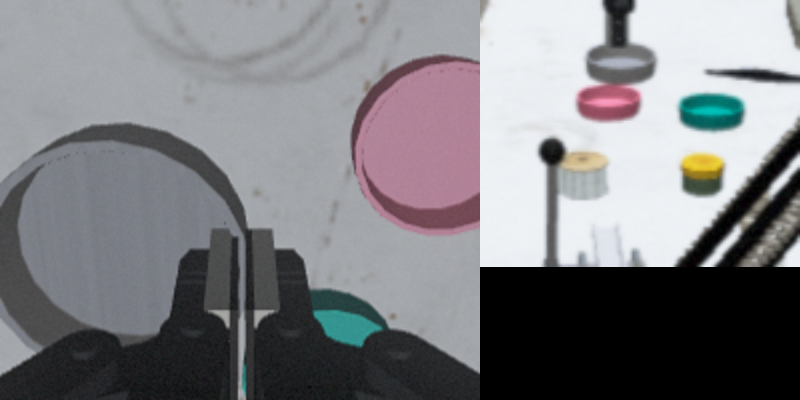

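The dish is held level at its +y wall, well clear of the pink dish. I'll carry it to 40 mm in front of the target, lower it, then bring it in low.

```bash
python3 - <<'E'
from h import *
T=DROP+F*.033
plan((T+F*.045+[0,0,.095],3.286),(T+F*.045+[0,0,.012],3.286),(T+[0,0,.012],3.286))
E
```

```text
[  54.  -277.2   -6.8] [0.    0.    0.004]
[ 0. -0. 83.] [0. 0. 0.]
[ -0. -45.  -0.] [0. 0. 0.]
```

Request:
step_arm:
  moves:
    - [[8,-40,-7],[0,0,0],0]
    - [[16,-80,-7],[0,0,0],0]
    - [[24,-120,-7],[0,0,0],0]
    - [[31,-160,-7],[0,0,0],0]
    - [[39,-200,-7],[0,0,0],0]
    - [[47,-240,-7],[0,0,0],0]
    - [[52,-265,-7],[0,0,0],0]
    - [[54,-277,-7],[0,0,0],0]

```text
clock: 5.33
tcp_pos: [0.5007, 0.1208, 0.0937]
orientation: [-0.002, -0.072, 0.997, -0.0]
wrist_force: [0.6, 0.7, -1.9]
finger_gap: 0.0015
grip_force: 39.1
```

```bash
python3 - <<'E'
from h import *
T=DROP+F*.033
s=telemetry.get_state();print(s['clock'],s['tcp_pos'],s['finger_gap'])
plan((T+F*.045+[0,0,.012],3.286),(T+[0,0,.012],3.286))
im=snap('top');cv2.imwrite('pics/t2.png',cv2.resize(im[130:250,330:470],(700,600),interpolation=2)[:,:,::-1])
E
```

```text
5.3333 [0.50066838 0.12084487 0.09371378] 0.0015082756464656248
[-2.5  2.8 81.7] [-0.001 -0.004  0.   ]
[ -0. -45.  -0.] [0. 0. 0.]
```

Request:
step_arm:
  moves:
    - [[-2,3,35],[0,0,0],0]
    - [[-2,3,60],[0,0,0],0]
    - [[-2,3,75],[0,0,0],0]
    - [[-2,3,80],[0,0,0],0]
    - [[-2,3,80],[0,0,0],0]
    - [[-2,3,80],[0,0,0],0]

```text
clock: 5.88
tcp_pos: [0.504, 0.128, 0.0152]
orientation: [-0.0, -0.074, 0.997, 0.0]
wrist_force: [-0.2, 1.1, -1.2]
finger_gap: 0.0015
grip_force: 39.1
```

```bash
python3 - <<'E'
from h import *
T=DROP+F*.033
s=telemetry.get_state();print(s['clock'],s['tcp_pos'],s['wrist_force'])
plan((T+[0,0,.012],3.286))
g=snap('top')[:,:,::-1];cv2.imwrite('pics/t3.png',cv2.resize(g[130:250,330:470],(700,600),interpolation=2))
a=snap('wrist');cv2.imwrite('pics/w3.png',a[:,:,::-1])
E
```

```text
5.8833 [0.50398463 0.12795462 0.01520704] [-0.18389535  1.08324606 -1.24113724]
[  2.3 -48.8   3.2] [ 0.    -0.001  0.005]
```

View pics/w3.png

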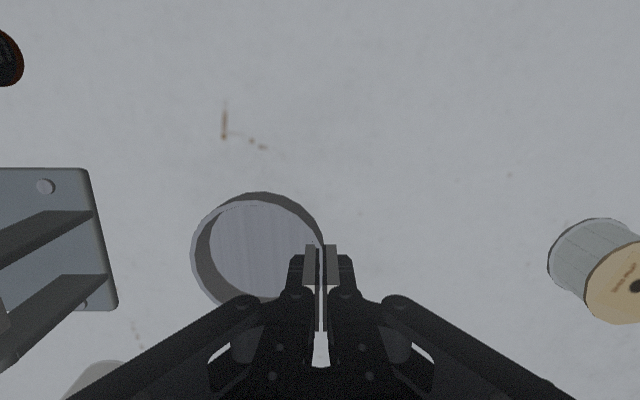

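The dish is hanging level, low, in front of the plate. The plate's front edge runs from about (90,169) to (118,309). I'll check the drop point against that.

```bash
python3 - <<'E'
from h import *
np.set_printoptions(precision=4,suppress=True)
a=onz('wrist',(90,169),.004);b=onz('wrist',(118,309),.004);m=(a+b)/2
print(a,b,np.linalg.norm(a-b),m+.038*F-DROP, ((m+.038*F-DROP)@F,(m+.038*F-DROP)@L), (a-b)/np.linalg.norm(a-b))
# dish rim circle (top outer edge)
for p in ((191,247),(262,192)): print(onz('wrist',p,.023))
T=DROP+F*.033
plan((T+[0,0,.011],3.286))
E
```

```text
[0.4783 0.0075 0.004 ] [0.5617 0.0167 0.004 ] 0.08389815082656113 [0.0008 0.003  0.004 ] (np.float64(0.0028418554606764804), np.float64(-0.0012546432016480992)) [-0.9939 -0.1103  0.    ]
[0.5035 0.065  0.023 ]
[0.471 0.096 0.023]
[  3.4 -48.5   5.2] [-0.     0.002  0.004]
```

Request:
step_arm:
  moves:
    - [[3,-12,0],[0,0,0],0]
    - [[3,-24,0],[0,0,0],0]
    - [[3,-36,0],[0,0,0],0]
    - [[3,-44,1],[0,0,0],0]
    - [[3,-47,2],[0,0,0],0]
    - [[3,-47,4],[0,0,0],0]
    - [[3,-47,5],[0,0,0],0]
    - [[3,-47,5],[0,0,0],0]

```text
clock: 6.65
tcp_pos: [0.5083, 0.08, 0.0103]
orientation: [0.0, -0.074, 0.997, -0.0]
wrist_force: [0.5, -1.3, 0.7]
finger_gap: 0.0017
grip_force: 41.4
```

Request:
step_arm:
  moves:
    - [[0,0,0],[0,0,0],4]
    - [[0,0,0],[0,0,0],8]
    - [[0,0,0],[0,0,0],14]
    - [[0,0,0],[0,0,0],20]
    - [[0,0,0],[0,0,0],20]
    - [[0,0,0],[0,0,0],20]

```text
clock: 7.15
tcp_pos: [0.508, 0.0806, 0.0102]
orientation: [-0.0, -0.074, 0.997, 0.0]
wrist_force: [0.3, -1.2, -0.7]
finger_gap: 0.0203
grip_force: 0.0
```

Request:
step_arm:
  moves:
    - [[0,0,-10],[0,0,0],20]
    - [[0,0,-30],[0,0,0],20]
    - [[0,25,-60],[0,0,0],20]
    - [[0,60,-80],[0,0,0],20]
    - [[0,95,-110],[0,0,0],10]
    - [[0,100,-145],[0,0,0],0]
    - [[0,100,-185],[0,0,0],0]
    - [[0,100,-200],[0,0,0],0]

```text
clock: 7.82
tcp_pos: [0.4949, 0.1809, 0.2168]
orientation: [0.004, -0.075, 0.997, 0.0]
wrist_force: [1.9, -0.6, 0.1]
finger_gap: 0.0002
grip_force: 0.0
```

```bash
python3 - <<'E'
from h import *
s=telemetry.get_state();print(s['clock'],s['tcp_pos'],s['wrist_force'],s['orientation'])
g=snap('wrist')[:,:,::-1];cv2.imwrite('pics/w4.png',g);print(proj('wrist',[*DROP[:2],.018]))
E
```

```text
7.8167 [0.49490695 0.1808806  0.21677787] [ 1.92843805 -0.58314456  0.11808503] [ 3.97281347e-03 -7.51728552e-02  9.97162497e-01  4.62437295e-04]
[196.99090906 162.90479878]
```

View pics/w4.png

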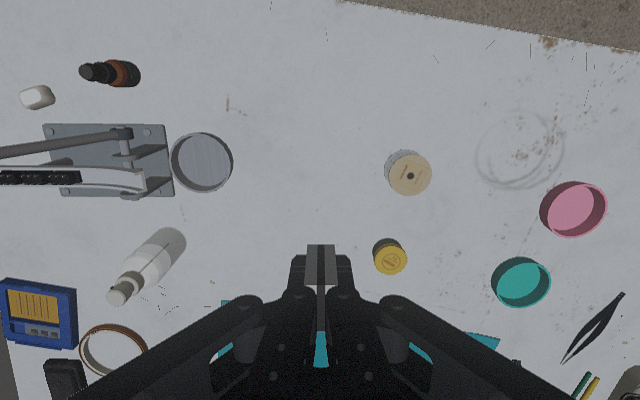

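The dish stands centred at (201,162), about 3 mm past the expected drop point and clear of the plate, and the rest is undisturbed. Next I go behind the knob with the fingers shut and the camera looking from the mouth side.

```bash
python3 - <<'E'
from h import *
K=np.array([.4864,-.0385,0])
plan(([.47,.06,.26],2.5),(K-.04*F+[0,0,.25],1.715),(K-.04*F+[0,0,.15],1.715))
E
```

```text
[  43.2 -115.4  -42.6] [0.005 0.01  0.791]
[-100.4  -97.4   10. ] [ 0.    -0.     0.785]
[  0.  -0. 100.] [0. 0. 0.]
```

Request:
step_arm:
  moves:
    - [[43,-115,-43],[0,0.01,0.79],0]
    - [[43,-115,-43],[0,0.01,0.79],0]
    - [[43,-115,-43],[0,0.01,0.79],0]
    - [[43,-115,-43],[0,0.01,0.79],0]
    - [[43,-115,-43],[0,0.01,0.79],0]
    - [[43,-115,-43],[0,0.01,0.79],0]
    - [[43,-115,-43],[0,0.01,0.79],0]
    - [[43,-115,-43],[0,0.01,0.79],0]

```text
clock: 8.53
tcp_pos: [0.4675, 0.0589, 0.2537]
orientation: [-0.005, 0.316, 0.949, -0.0]
wrist_force: [-0.0, -0.2, 1.0]
finger_gap: -0.0001
grip_force: 0.0
```

Request:
step_arm:
  moves:
    - [[-100,-97,10],[0,0,0.785],0]
    - [[-100,-97,10],[0,0,0.785],0]
    - [[-100,-97,10],[0,0,0.785],0]
    - [[-100,-97,10],[0,0,0.785],0]
    - [[-100,-97,10],[0,0,0.785],0]
    - [[-100,-97,10],[0,0,0.785],0]
    - [[-100,-97,10],[0,0,0.785],0]
    - [[-100,-97,10],[0,0,0.785],0]

```text
clock: 9.2
tcp_pos: [0.4895, -0.0785, 0.2428]
orientation: [-0.004, 0.654, 0.756, -0.002]
wrist_force: [-1.2, -0.5, -0.7]
finger_gap: 0.0004
grip_force: 0.0
```

```bash
python3 - <<'E'
from h import *
K=np.array([.4864,-.0385,0])
s=telemetry.get_state();print(s['clock'],s['tcp_pos'],s['joint_pos'],s['wrist_force'])
plan((K-.04*F+[0,0,.15],1.715))
E
```

```text
9.2 [ 0.48946257 -0.0785027   0.24280838] [-3.20642536e-01  1.64579711e-01 -1.19026625e-01  1.29715609e+00
 -7.81509388e-04  1.10599387e+00] [-1.17958932 -0.49042463 -0.70972639]
[-0.3  3.6 92.8] [-0.009 -0.004 -0.   ]
```

Request:
step_arm:
  moves:
    - [[0,4,30],[-0.009,-0.004,0],0]
    - [[0,4,60],[-0.009,-0.004,0],0]
    - [[0,4,80],[-0.009,-0.004,0],0]
    - [[0,4,93],[-0.009,-0.004,0],0]
    - [[0,4,93],[-0.009,-0.004,0],0]
    - [[0,4,93],[-0.009,-0.004,0],0]

```text
clock: 9.7
tcp_pos: [0.4922, -0.0772, 0.1495]
orientation: [-0.001, 0.654, 0.757, -0.0]
wrist_force: [1.1, -0.9, 1.0]
finger_gap: -0.0003
grip_force: 0.0
```

```bash
python3 - <<'E'
from h import *
s=telemetry.get_state();print(s['clock'],s['tcp_pos'],s['orientation'],s['wrist_force'])
g=snap('wrist')[:,:,::-1];cv2.imwrite('pics/w5.png',g);r=DROP-.028*F+[0,0,.082];print(proj('wrist',r),proj('wrist',[.4864,-.0385,.162]))
E
```

```text
9.7 [ 0.49217815 -0.07716385  0.14948149] [-6.02450604e-04  6.53669340e-01  7.56779923e-01 -4.22166796e-04] [ 1.10896797 -0.91095997  1.04424225]
[382.89738184  71.39952762] [318.63533689 192.3070131 ]
```

View pics/w5.png

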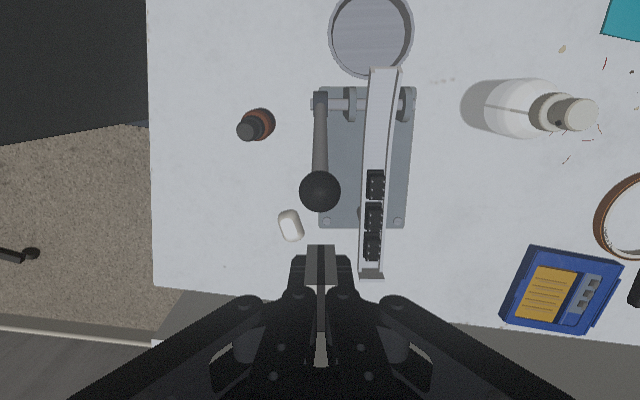

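The view is as predicted: rim at (383,69), knob at (320,191), and the relays on the straight with the first nose near (376,170). Now I'll write a tracker using a dark profile along the channel, then push.

```bash
cat > meas.py <<'E'
from h import *
import sys
from scipy.optimize import brentq
HINGE=DROP-.050*F+[0,0,.062]; K0=np.array([.4864,-.0385,0])
def theta(s,c=.020):
    d=(np.array(s['tcp_pos'])-K0)@F+c   # knob travel
    if d<=0: return 0.
    return brentq(lambda t:.105*(np.sin(t-.3)+np.sin(.3))-d,0,1.2)
def pt(th,s,y,h):
    "s: mm along channel from the rim (negative behind), y lateral mm, h above floor mm"
    a=s/125 if s<0 else 0; 
    x=125*np.sin(a)+(s if s>0 else 0); z=125*(1-np.cos(a)); x-=h*np.sin(a); z+=h*np.cos(a)
    p=.54-th; ex=np.cos(p)*F+np.sin(p)*np.array([0,0,1]); ez=-np.sin(p)*F+np.cos(p)*np.array([0,0,1])
    v=np.array([22,20]); rim=HINGE+.001*((v[0]*np.cos(th)+v[1]*np.sin(th))*F+(v[1]*np.cos(th)-v[0]*np.sin(th))*np.array([0,0,1]))
    return rim+.001*(x*ex+y*L+z*ez)
def meas(f=None):
    s=telemetry.get_state();im=imaging.read_camera('wrist')
    if f: cv2.imwrite('pics/'+f,im[:,:,::-1])
    g=im.mean(2).astype('float32');th=theta(s)
    print('t %.2f th %.3f'%(s['clock'],th),'F',s['wrist_force'].round(1),'rimpx',proj('wrist',pt(th,0,0,0)).round(0))
    S=np.arange(-75,25,1.)
    def prof(y,h):
        P=np.array([proj('wrist',pt(th,q,y,h)) for q in S],dtype='float32')
        return cv2.remap(g,P[:,:1].copy(),P[:,1:].copy(),1).ravel()
    c=np.median([prof(y,4) for y in(-2,0,2)],0)
    print('nose(h4) s=',S[c<75].max() if (c<75).any() else None)
    i=slice(45,100) if (c[50:]<75).any() or 1 else 0
    print('ctr s=-30..24:',c[i].astype(int).tolist()); 
    for y in(-8,8): print('wall',y,'s=-10..24:',prof(y,6)[65:].astype(int).tolist())
if __name__=='__main__': meas(*sys.argv[1:])
E
python3 meas.py
```

```text
t 9.75 th 0.000 F [ 0.3 -0.2 -0.1] rimpx [382.  71.]
nose(h4) s= -69.0
ctr s=-30..24: [173, 172, 172, 174, 172, 172, 173, 173, 172, 172, 173, 172, 173, 174, 173, 171, 173, 174, 171, 173, 174, 172, 173, 173, 173, 172, 173, 172, 171, 173, 173, 172, 172, 173, 168, 150, 145, 145, 143, 144, 142, 144, 141, 142, 142, 145, 144, 139, 142, 142, 141, 141, 141, 140, 141]
wall -8 s=-10..24: [146, 149, 148, 140, 150, 154, 148, 141, 148, 155, 144, 144, 151, 140, 147, 148, 148, 151, 141, 144, 147, 133, 108, 87, 89, 90, 88, 91, 88, 87, 89, 90, 85, 87, 90]
wall 8 s=-10..24: [172, 173, 174, 172, 172, 172, 172, 174, 173, 174, 174, 173, 174, 153, 144, 149, 148, 144, 142, 143, 143, 144, 142, 142, 142, 143, 144, 142, 139, 143, 142, 141, 143, 139, 141]
```

Request:
step_arm:
  moves:
    - [[8,0,0],[0,0,0],0]
    - [[14,0,0],[0,0,0],0]
    - [[18,0,0],[0,0,0],0]
    - [[22,0,0],[0,0,0],0]
    - [[26,0,0],[0,0,0],0]
    - [[30,0,0],[0,0,0],0]
    - [[34,0,0],[0,0,0],0]
    - [[34,0,0],[0,0,0],0]

```text
clock: 10.47
tcp_pos: [0.4886, -0.0442, 0.1506]
orientation: [0.002, 0.654, 0.756, -0.0]
wrist_force: [-0.0, -3.6, 1.8]
finger_gap: -0.0001
grip_force: 1.8
```

```bash
python3 meas.py w6.png
```

```text
t 10.47 th 0.137 F [-0.  -3.6  1.8] rimpx [378. 122.]
nose(h4) s= -68.0
ctr s=-30..24: [173, 173, 172, 172, 172, 171, 172, 173, 172, 171, 172, 172, 172, 173, 172, 171, 173, 172, 171, 172, 173, 172, 171, 172, 173, 172, 173, 173, 172, 172, 172, 171, 172, 173, 164, 135, 142, 144, 120, 87, 91, 89, 122, 140, 142, 142, 143, 142, 143, 142, 142, 143, 143, 145, 142]
wall -8 s=-10..24: [172, 174, 173, 174, 174, 172, 173, 175, 174, 171, 172, 174, 169, 140, 130, 138, 158, 178, 183, 184, 185, 183, 183, 172, 161, 145, 144, 139, 120, 98, 90, 89, 89, 88, 91]
wall 8 s=-10..24: [171, 172, 168, 169, 170, 172, 172, 171, 170, 171, 170, 170, 167, 139, 131, 138, 137, 110, 82, 107, 142, 144, 143, 143, 141, 145, 143, 141, 142, 143, 141, 140, 141, 145, 144]
```

```bash
sed -i 's/HINGE=DROP-.050\*F/HINGE=DROP-.047*F/; s/S=np.arange(-75,25,1.)/S=np.arange(-75,25,1.)/; /ctr s/d; /i=slice/d' meas.py; sed -i "s/    for y in(-8,8): print.*/    for y in(-8,8):\n        w=prof(y,6)[67:85];print('wall end',y,[int(v) for v in w][:14])/" meas.py; python3 meas.py
```

```text
t 10.52 th 0.137 F [ 0.9 -3.   1.7] rimpx [379. 117.]
nose(h4) s= -71.0
wall end -8 [167, 174, 175, 168, 165, 167, 175, 161, 133, 132, 133, 155, 178, 183]
wall end 8 [171, 171, 173, 172, 172, 171, 172, 157, 130, 135, 139, 130, 87, 86]
```

Request:
step_arm:
  moves:
    - [[2,0,0],[0,0,0],0]
    - [[4,0,0],[0,0,0],0]
    - [[6,0,0],[0,0,0],0]
    - [[8,0,0],[0,0,0],0]
    - [[8,0,0],[0,0,0],0]
    - [[8,0,0],[0,0,0],0]

```text
clock: 11.07
tcp_pos: [0.4867, -0.0358, 0.1497]
orientation: [0.0, 0.654, 0.756, -0.0]
wrist_force: [0.3, -4.2, 2.4]
finger_gap: -0.0003
grip_force: 1.9
```

```bash
python3 meas.py
```

```text
t 11.07 th 0.220 F [ 0.3 -4.2  2.4] rimpx [379. 129.]
nose(h4) s= -72.0
wall end -8 [162, 173, 173, 164, 162, 156, 166, 163, 122, 123, 134, 161, 184, 183]
wall end 8 [171, 172, 171, 172, 172, 171, 171, 160, 120, 123, 127, 123, 79, 87]
```

Request:
step_arm:
  moves:
    - [[1,0,0],[0,0,0],0]
    - [[2,0,0],[0,0,0],0]
    - [[3,0,0],[0,0,0],0]
    - [[4,0,0],[0,0,0],0]
    - [[5,0,0],[0,0,0],0]
    - [[5,0,0],[0,0,0],0]
    - [[5,0,0],[0,0,0],0]
    - [[5,0,0],[0,0,0],0]

```text
clock: 11.78
tcp_pos: [0.4858, -0.0308, 0.1496]
orientation: [-0.0, 0.654, 0.756, -0.0]
wrist_force: [0.5, -3.1, 1.9]
finger_gap: 0.0002
grip_force: 1.7
```

```bash
python3 meas.py
```

```text
t 11.78 th 0.268 F [ 0.5 -3.1  1.9] rimpx [378. 135.]
nose(h4) s= -72.0
wall end -8 [164, 164, 160, 158, 169, 174, 164, 153, 115, 116, 122, 163, 184, 183]
wall end 8 [170, 171, 171, 171, 171, 171, 171, 161, 115, 118, 120, 127, 78, 81]
```

Request:
step_arm:
  moves:
    - [[1,0,0],[0,0,0],0]
    - [[2,0,0],[0,0,0],0]
    - [[3,0,0],[0,0,0],0]
    - [[4,0,0],[0,0,0],0]
    - [[5,0,0],[0,0,0],0]
    - [[5,0,0],[0,0,0],0]
    - [[5,0,0],[0,0,0],0]
    - [[5,0,0],[0,0,0],0]

```text
clock: 12.5
tcp_pos: [0.4852, -0.0259, 0.1496]
orientation: [-0.0, 0.654, 0.756, -0.0]
wrist_force: [0.6, -3.3, 1.4]
finger_gap: -0.0002
grip_force: 1.6
```

```bash
python3 meas.py
```

```text
t 12.50 th 0.315 F [ 0.6 -3.3  1.4] rimpx [377. 141.]
nose(h4) s= -72.0
wall end -8 [164, 164, 160, 168, 174, 164, 164, 149, 108, 111, 118, 173, 183, 182]
wall end 8 [171, 170, 171, 170, 171, 171, 173, 155, 108, 110, 117, 130, 82, 84]
```

Request:
step_arm:
  moves:
    - [[1,0,0],[0,0,0],0]
    - [[2,0,0],[0,0,0],0]
    - [[3,0,0],[0,0,0],0]
    - [[4,0,0],[0,0,0],0]
    - [[4,0,0],[0,0,0],0]
    - [[4,0,0],[0,0,0],0]
    - [[4,0,0],[0,0,0],0]

```text
clock: 13.13
tcp_pos: [0.4847, -0.022, 0.1497]
orientation: [0.0, 0.654, 0.756, -0.0]
wrist_force: [-0.6, -2.8, 1.4]
finger_gap: -0.0002
grip_force: 1.6
```

```bash
python3 meas.py
```

```text
t 13.13 th 0.353 F [-0.6 -2.8  1.4] rimpx [377. 146.]
nose(h4) s= -57.0
wall end -8 [169, 174, 176, 171, 164, 164, 160, 147, 110, 110, 140, 184, 181, 182]
wall end 8 [171, 171, 171, 170, 172, 172, 172, 151, 107, 109, 120, 135, 89, 82]
```

Request:
step_arm:
  moves:
    - [[1,0,0],[0,0,0],0]
    - [[2,0,0],[0,0,0],0]
    - [[3,0,0],[0,0,0],0]
    - [[4,0,0],[0,0,0],0]
    - [[4,0,0],[0,0,0],0]
    - [[4,0,0],[0,0,0],0]
    - [[4,0,0],[0,0,0],0]
    - [[4,0,0],[0,0,0],0]

```text
clock: 13.85
tcp_pos: [0.4841, -0.018, 0.1496]
orientation: [-0.0, 0.654, 0.756, -0.0]
wrist_force: [0.0, -3.0, 2.2]
finger_gap: -0.0003
grip_force: 1.4
```

```bash
python3 meas.py
```

```text
t 13.85 th 0.392 F [ 0.  -3.   2.2] rimpx [376. 151.]
nose(h4) s= -35.0
wall end -8 [166, 165, 161, 162, 164, 172, 176, 153, 98, 104, 148, 184, 180, 183]
wall end 8 [170, 170, 171, 172, 172, 172, 171, 149, 96, 100, 123, 135, 90, 81]
```

Request:
step_arm:
  moves:
    - [[0,0,0],[0,0,0],0]
    - [[0,0,0],[0,0,0],0]
    - [[0,0,0],[0,0,0],0]
    - [[0,0,0],[0,0,0],0]
    - [[0,0,0],[0,0,0],0]
    - [[0,0,0],[0,0,0],0]

```text
clock: 14.4
tcp_pos: [0.4841, -0.018, 0.1496]
orientation: [0.0, 0.654, 0.756, -0.0]
wrist_force: [0.7, -2.0, 1.0]
finger_gap: 0.0002
grip_force: 1.0
```

```bash
python3 meas.py
```

```text
t 14.40 th 0.391 F [ 0.7 -2.   1. ] rimpx [376. 151.]
nose(h4) s= -35.0
wall end -8 [166, 165, 163, 163, 165, 175, 177, 167, 98, 106, 149, 182, 180, 181]
wall end 8 [172, 169, 172, 173, 171, 172, 174, 163, 96, 102, 124, 134, 85, 84]
```

Request:
step_arm:
  moves:
    - [[1,0,0],[0,0,0],0]
    - [[2,0,0],[0,0,0],0]
    - [[3,0,0],[0,0,0],0]
    - [[4,0,0],[0,0,0],0]
    - [[4,0,0],[0,0,0],0]
    - [[4,0,0],[0,0,0],0]
    - [[4,0,0],[0,0,0],0]
    - [[4,0,0],[0,0,0],0]

```text
clock: 15.12
tcp_pos: [0.4835, -0.0141, 0.1497]
orientation: [0.0, 0.654, 0.756, -0.0]
wrist_force: [0.1, -2.5, 0.8]
finger_gap: 0.0002
grip_force: 1.6
```

```bash
python3 meas.py
```

```text
t 15.12 th 0.429 F [ 0.1 -2.5  0.8] rimpx [376. 156.]
nose(h4) s= -27.0
wall end -8 [164, 166, 174, 175, 175, 165, 164, 146, 103, 101, 145, 182, 180, 180]
wall end 8 [171, 172, 172, 172, 171, 172, 174, 150, 106, 107, 128, 136, 84, 85]
```

2 mm per 0.01 rad, and it settles at each step.

Request:
step_arm:
  moves:
    - [[1,0,0],[0,0,0],0]
    - [[2,0,0],[0,0,0],0]
    - [[3,0,0],[0,0,0],0]
    - [[4,0,0],[0,0,0],0]
    - [[4,0,0],[0,0,0],0]
    - [[4,0,0],[0,0,0],0]
    - [[4,0,0],[0,0,0],0]
    - [[4,0,0],[0,0,0],0]

```text
clock: 15.83
tcp_pos: [0.4829, -0.0101, 0.1496]
orientation: [-0.0, 0.654, 0.756, -0.0]
wrist_force: [0.3, -3.2, -1.1]
finger_gap: 0.0
grip_force: 1.4
```

```bash
python3 meas.py
```

```text
t 15.83 th 0.469 F [ 0.3 -3.2 -1.1] rimpx [375. 161.]
nose(h4) s= -20.0
wall end -8 [174, 166, 164, 161, 162, 164, 167, 157, 94, 109, 168, 183, 181, 180]
wall end 8 [171, 172, 172, 171, 172, 171, 173, 154, 94, 98, 133, 136, 96, 81]
```

Request:
step_arm:
  moves:
    - [[1,0,0],[0,0,0],0]
    - [[2,0,0],[0,0,0],0]
    - [[3,0,0],[0,0,0],0]
    - [[3,0,0],[0,0,0],0]
    - [[3,0,0],[0,0,0],0]
    - [[3,0,0],[0,0,0],0]
    - [[3,0,0],[0,0,0],0]
    - [[3,0,0],[0,0,0],0]

```text
clock: 16.55
tcp_pos: [0.4825, -0.0072, 0.1497]
orientation: [0.0, 0.654, 0.756, -0.0]
wrist_force: [0.7, -2.9, -1.2]
finger_gap: -0.0
grip_force: 1.5
```

```bash
python3 meas.py
```

```text
t 16.55 th 0.497 F [ 0.7 -2.9 -1.2] rimpx [375. 164.]
nose(h4) s= -17.0
wall end -8 [166, 168, 174, 175, 177, 174, 162, 145, 100, 111, 171, 183, 178, 181]
wall end 8 [171, 173, 171, 171, 170, 172, 172, 149, 99, 105, 139, 138, 93, 81]
```

Request:
step_arm:
  moves:
    - [[1,0,0],[0,0,0],0]
    - [[2,0,0],[0,0,0],0]
    - [[3,0,0],[0,0,0],0]
    - [[3,0,0],[0,0,0],0]
    - [[3,0,0],[0,0,0],0]
    - [[3,0,0],[0,0,0],0]
    - [[3,0,0],[0,0,0],0]
    - [[3,0,0],[0,0,0],0]

```text
clock: 17.27
tcp_pos: [0.4821, -0.0042, 0.1497]
orientation: [0.0, 0.654, 0.756, -0.0]
wrist_force: [1.1, -2.6, -1.9]
finger_gap: -0.0006
grip_force: 1.5
```

```bash
python3 meas.py
```

```text
t 17.27 th 0.526 F [ 1.1 -2.6 -1.9] rimpx [374. 168.]
nose(h4) s= -13.0
wall end -8 [173, 163, 165, 164, 160, 164, 165, 157, 96, 110, 175, 183, 181, 181]
wall end 8 [171, 171, 172, 172, 170, 172, 172, 161, 104, 108, 145, 137, 80, 83]
```

Request:
step_arm:
  moves:
    - [[1,0,0],[0,0,0],0]
    - [[2,0,0],[0,0,0],0]
    - [[2,0,0],[0,0,0],0]
    - [[2,0,0],[0,0,0],0]
    - [[2,0,0],[0,0,0],0]
    - [[2,0,0],[0,0,0],0]
    - [[2,0,0],[0,0,0],0]

```text
clock: 17.9
tcp_pos: [0.4819, -0.0023, 0.1497]
orientation: [0.0, 0.654, 0.756, -0.0]
wrist_force: [0.5, -4.1, -1.8]
finger_gap: 0.0001
grip_force: 1.7
```

```bash
python3 meas.py w7.png
```

```text
t 17.90 th 0.545 F [ 0.5 -4.1 -1.8] rimpx [374. 170.]
nose(h4) s= -10.0
wall end -8 [175, 175, 176, 174, 163, 162, 166, 157, 89, 131, 185, 183, 182, 180]
wall end 8 [171, 171, 171, 171, 172, 172, 172, 164, 84, 114, 144, 139, 93, 80]
```

```bash
python3 - <<'E'
import cv2
g=cv2.imread('pics/w7.png')[140:240,330:420];cv2.imwrite('pics/w7z.png',cv2.resize(g,(540,600),interpolation=cv2.INTER_CUBIC))
E
```

```text
(no output)
```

View pics/w7z.png

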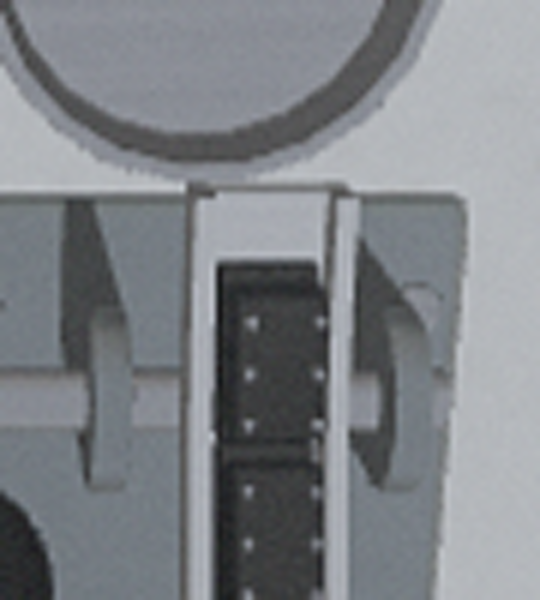

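In the zoom, the rim edge is at y≈186 and the first relay's nose at y≈262 (8.8 px/mm). The nose is therefore about 9 mm behind the rim, in line with the tracker's −10.

Request:
step_arm:
  moves:
    - [[1,0,0],[0,0,0],0]
    - [[2,0,0],[0,0,0],0]
    - [[2,0,0],[0,0,0],0]
    - [[2,0,0],[0,0,0],0]
    - [[2,0,0],[0,0,0],0]
    - [[2,0,0],[0,0,0],0]
    - [[2,0,0],[0,0,0],0]

```text
clock: 18.53
tcp_pos: [0.4815, -0.0003, 0.1497]
orientation: [0.0, 0.654, 0.756, -0.0]
wrist_force: [1.6, -4.3, -0.5]
finger_gap: -0.0001
grip_force: 1.7
```

```bash
python3 meas.py
```

```text
t 18.53 th 0.565 F [ 1.6 -4.3 -0.5] rimpx [374. 172.]
nose(h4) s= -7.0
wall end -8 [163, 166, 167, 171, 176, 174, 175, 156, 90, 134, 180, 181, 180, 181]
wall end 8 [172, 172, 171, 172, 171, 172, 171, 152, 90, 118, 147, 138, 100, 80]
```

Request:
step_arm:
  moves:
    - [[1,0,0],[0,0,0],0]
    - [[1,0,0],[0,0,0],0]
    - [[1,0,0],[0,0,0],0]
    - [[1,0,0],[0,0,0],0]
    - [[1,0,0],[0,0,0],0]
    - [[1,0,0],[0,0,0],0]

```text
clock: 19.08
tcp_pos: [0.4814, 0.0006, 0.1497]
orientation: [0.0, 0.654, 0.756, -0.0]
wrist_force: [0.4, -3.6, -1.9]
finger_gap: -0.0002
grip_force: 1.9
```

```bash
python3 meas.py
```

```text
t 19.08 th 0.574 F [ 0.4 -3.6 -1.9] rimpx [374. 173.]
nose(h4) s= -7.0
wall end -8 [162, 161, 163, 166, 169, 173, 175, 156, 90, 140, 181, 182, 180, 179]
wall end 8 [172, 170, 172, 171, 169, 171, 171, 155, 91, 129, 151, 139, 102, 82]
```

Request:
step_arm:
  moves:
    - [[1,0,0],[0,0,0],0]
    - [[1,0,0],[0,0,0],0]
    - [[1,0,0],[0,0,0],0]
    - [[1,0,0],[0,0,0],0]
    - [[1,0,0],[0,0,0],0]
    - [[1,0,0],[0,0,0],0]

```text
clock: 19.63
tcp_pos: [0.4812, 0.0017, 0.1497]
orientation: [0.0, 0.654, 0.756, -0.0]
wrist_force: [1.6, -3.3, -2.5]
finger_gap: -0.0
grip_force: 1.9
```

```bash
sed -i "s/^    print('nose(h4).*/&\n    print('ctr -14..16',c[61:91].astype(int).tolist())/" meas.py; python3 meas.py
```

```text
t 19.63 th 0.584 F [ 1.6 -3.3 -2.5] rimpx [373. 174.]
nose(h4) s= -5.0
ctr -14..16 [62, 64, 63, 62, 64, 55, 44, 54, 63, 66, 134, 174, 172, 169, 142, 172, 176, 147, 134, 84, 83, 83, 87, 122, 143, 141, 140, 143, 142, 142]
wall end -8 [165, 165, 160, 162, 164, 165, 169, 146, 93, 136, 185, 183, 181, 180]
wall end 8 [170, 170, 171, 170, 171, 171, 172, 146, 96, 129, 153, 135, 95, 82]
```

Request:
step_arm:
  moves:
    - [[1,0,0],[0,0,0],0]
    - [[1,0,0],[0,0,0],0]
    - [[1,0,0],[0,0,0],0]
    - [[1,0,0],[0,0,0],0]
    - [[1,0,0],[0,0,0],0]
    - [[1,0,0],[0,0,0],0]

```text
clock: 20.18
tcp_pos: [0.4811, 0.0027, 0.1497]
orientation: [0.0, 0.654, 0.756, -0.0]
wrist_force: [0.7, -4.4, -1.9]
finger_gap: -0.0
grip_force: 1.8
```

```bash
python3 meas.py
```

```text
t 20.18 th 0.594 F [ 0.7 -4.4 -1.9] rimpx [373. 176.]
nose(h4) s= -5.0
ctr -14..16 [62, 64, 67, 66, 63, 62, 51, 47, 61, 59, 110, 176, 174, 166, 135, 172, 177, 144, 134, 84, 82, 83, 86, 117, 143, 142, 141, 143, 141, 143]
wall end -8 [163, 163, 166, 166, 162, 161, 165, 148, 100, 140, 185, 183, 180, 180]
wall end 8 [172, 172, 171, 173, 172, 173, 172, 151, 101, 129, 155, 138, 91, 82]
```

Request:
step_arm:
  moves:
    - [[1,0,0],[0,0,0],0]
    - [[1,0,0],[0,0,0],0]
    - [[1,0,0],[0,0,0],0]
    - [[1,0,0],[0,0,0],0]
    - [[1,0,0],[0,0,0],0]
    - [[1,0,0],[0,0,0],0]

```text
clock: 20.73
tcp_pos: [0.481, 0.0036, 0.1497]
orientation: [0.0, 0.654, 0.756, -0.0]
wrist_force: [0.9, -3.2, -1.0]
finger_gap: 0.0
grip_force: 1.9
```

```bash
python3 meas.py|head -3
```

```text
t 20.73 th 0.604 F [ 0.9 -3.2 -1. ] rimpx [373. 177.]
nose(h4) s= -1.0
ctr -14..16 [62, 61, 63, 64, 64, 64, 65, 66, 63, 52, 45, 60, 61, 59, 128, 178, 179, 142, 133, 82, 83, 82, 85, 114, 142, 141, 140, 145, 142, 143]
```

Request:
step_arm:
  moves:
    - [[1,0,0],[0,0,0],0]
    - [[1,0,0],[0,0,0],0]
    - [[1,0,0],[0,0,0],0]
    - [[1,0,0],[0,0,0],0]
    - [[1,0,0],[0,0,0],0]
    - [[1,0,0],[0,0,0],0]

```text
clock: 21.28
tcp_pos: [0.4808, 0.0046, 0.1497]
orientation: [0.0, 0.654, 0.756, -0.0]
wrist_force: [0.3, -3.7, -2.8]
finger_gap: 0.0002
grip_force: 1.9
```

```bash
python3 meas.py|head -3
```

```text
t 21.28 th 0.614 F [ 0.3 -3.7 -2.8] rimpx [373. 178.]
nose(h4) s= -1.0
ctr -14..16 [64, 63, 62, 64, 63, 65, 64, 64, 64, 55, 46, 55, 63, 64, 138, 187, 172, 142, 133, 89, 83, 82, 85, 111, 142, 143, 141, 143, 144, 143]
```

Request:
step_arm:
  moves:
    - [[0.5,0,0],[0,0,0],0]
    - [[0.5,0,0],[0,0,0],0]
    - [[0.5,0,0],[0,0,0],0]
    - [[0.5,0,0],[0,0,0],0]
    - [[0.5,0,0],[0,0,0],0]
    - [[0.5,0,0],[0,0,0],0]

```text
clock: 21.83
tcp_pos: [0.4808, 0.0051, 0.1497]
orientation: [0.0, 0.654, 0.756, -0.0]
wrist_force: [1.0, -4.0, -2.7]
finger_gap: 0.0001
grip_force: 2.1
```

```bash
python3 meas.py|head -3
```

```text
t 21.83 th 0.619 F [ 1.  -4.  -2.7] rimpx [373. 178.]
nose(h4) s= -1.0
ctr -14..16 [64, 64, 64, 65, 63, 62, 63, 66, 64, 54, 45, 60, 60, 66, 129, 182, 176, 150, 136, 89, 82, 83, 85, 105, 145, 142, 140, 142, 142, 144]
```

Request:
step_arm:
  moves:
    - [[0.5,0,0],[0,0,0],0]
    - [[0.5,0,0],[0,0,0],0]
    - [[0.5,0,0],[0,0,0],0]
    - [[0.5,0,0],[0,0,0],0]
    - [[0.5,0,0],[0,0,0],0]
    - [[0.5,0,0],[0,0,0],0]

```text
clock: 22.38
tcp_pos: [0.4806, 0.0056, 0.1497]
orientation: [0.0, 0.654, 0.756, -0.0]
wrist_force: [1.4, -2.9, -1.2]
finger_gap: -0.0001
grip_force: 2.0
```

```bash
python3 meas.py|head -3
```

```text
t 22.38 th 0.624 F [ 1.4 -2.9 -1.2] rimpx [373. 179.]
nose(h4) s= 5.0
ctr -14..16 [61, 60, 60, 62, 62, 62, 64, 63, 62, 64, 63, 63, 65, 65, 67, 64, 45, 51, 64, 56, 76, 84, 84, 104, 141, 142, 140, 142, 142, 143]
```

It has hopped: the nose is about 5 mm over the rim, so this is where to stop. I'll back off and check.

Request:
step_arm:
  moves:
    - [[-2,0,0],[0,0,0],0]
    - [[-6,0,0],[0,0,0],0]
    - [[-12,0,0],[0,0,0],0]
    - [[-20,0,0],[0,0,0],0]
    - [[-25,0,-5],[0,0,0],0]
    - [[-25,0,-20],[0,0,0],0]
    - [[-25,0,-40],[0,0,0],0]
    - [[-25,0,-60],[0,0,0],0]

```text
clock: 23.1
tcp_pos: [0.4838, -0.0197, 0.2103]
orientation: [-0.001, 0.655, 0.756, -0.0]
wrist_force: [1.1, -0.6, 0.6]
finger_gap: 0.0002
grip_force: 0.0
```

Request:
step_arm:
  moves:
    - [[0,0,-10],[0,0,0],0]
    - [[0,0,-20],[0,0,0],0]
    - [[0,0,-20],[0,0,0],0]
    - [[0,0,-20],[0,0,0],0]
    - [[0,0,-20],[0,0,0],0]

```text
clock: 23.52
tcp_pos: [0.4838, -0.0191, 0.2288]
orientation: [-0.001, 0.654, 0.756, -0.0]
wrist_force: [-0.3, 0.1, -1.1]
finger_gap: -0.0
grip_force: 0.0
```

```bash
python3 - <<'E'
from meas import *
import meas as m
m.theta=lambda s:.624
m.meas('w8.png')
u=proj('wrist',pt(.624,0,0,0)).astype(int)
g=cv2.imread('pics/w8.png')[max(u[1]-60,0):u[1]+60,u[0]-80:u[0]+80]
cv2.imwrite('pics/w8z.png',cv2.resize(g,(g.shape[1]*5,g.shape[0]*5),interpolation=cv2.INTER_CUBIC))
E
```

```text
t 23.52 th 0.624 F [-0.3  0.1 -1.1] rimpx [362. 131.]
nose(h4) s= 4.0
ctr -14..16 [72, 70, 71, 71, 73, 73, 71, 71, 74, 71, 70, 72, 74, 72, 71, 75, 71, 64, 71, 88, 132, 152, 150, 150, 151, 149, 148, 149, 150, 152]
wall end -8 [173, 174, 174, 175, 177, 175, 175, 165, 150, 138, 103, 89, 90, 105]
wall end 8 [182, 182, 182, 182, 183, 182, 181, 173, 157, 152, 151, 152, 149, 149]
```

View pics/w8z.png

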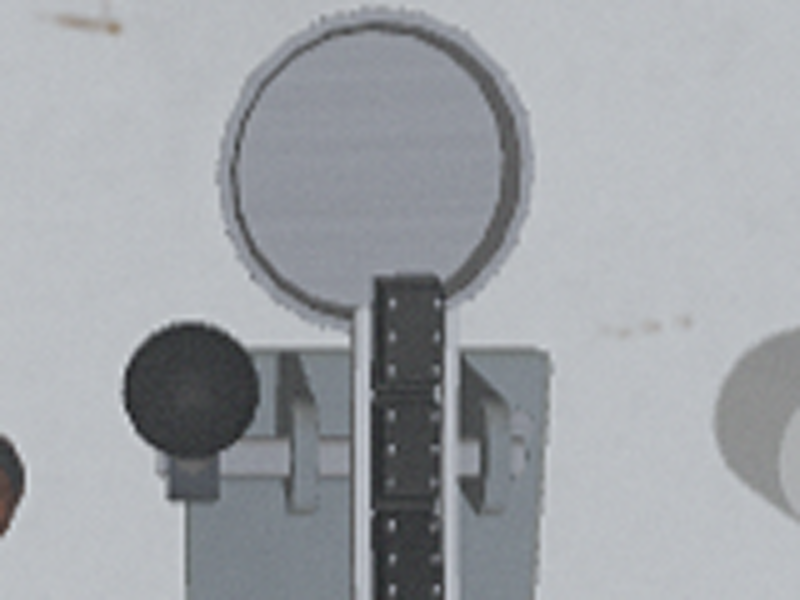

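The first relay's nose is at y≈275 and the rim at y≈303. With a relay about 112 px long, it pokes out roughly 5 mm. All three relays are in the channel, the dish is under the mouth and the gripper is clear of everything.

```bash
python3 -c "
from workcell import env
print(env.hand_in())"
```

```text
the job is handed in; nothing more can be done
None
```

The job is handed in: the steel dish stands under the tube's mouth, and the first relay pokes about 5 mm over the rim, with none fallen out and the gripper clear of everything.

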